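# Index a wheel cap, worm play taken up clockwise

### The job

The indexing head has been wound too far: its plunger rests on the index plate clockwise (seen from above) of the red-ringed hole, and the worn worm has plenty of lost motion. Draw the plunger up by its black knob, wind the crank back anticlockwise past the red-ringed hole until the cap has followed and its red line has gone a millimetre or more beyond the pointer, then come back clockwise to take up the play and let the spring plunger drop home in the red-ringed hole, so that the line ends at the pointer. Feel for the hole and do not force the pin, and leave the other things on the bench alone.

Things in the scene. Friction and masses are not known exactly. Their poses are not given: they have to be found in the camera images.
- index_head: Green cast-iron indexing head bolted to the bench, foot 150 x 176 mm. Origin on the upright crank axis at bench level; z up; its front, with the wheel cap on an upright faceplate (152 mm wide, top at z = 170 mm), faces its -x. Twelve crank turns give one turn of the cap.
- plate_centre (a point): Middle of the round steel index plate (116 mm wide) on top of the head: on the crank axis, at the plate's upper face, 182 mm over the bench. Five 10 mm holes, 72 degrees apart, lie on a 46 mm radius. The red-ringed one is at the front, towards the head's -x; the plate is clamped by hand, so it is up to 13 degrees (10 mm) to either side of straight ahead.
- index_crank: Dark crank arm, origin at plate_centre; stays where left; the plunger 46 mm out along its own -x. About 49 degrees of lost motion: inside it turns freely, beyond it drags worm and cap, some 3 N at the knob (the pin sliding on the plate adds 2 or 3 N). Starts 20 to 52 degrees clockwise of straight ahead. Over the plate: arm up to 21 mm, axis nut to 41, the plunger's fixed round steel sleeve (24 mm wide, on the arm) from 21 to 36.
- plunger: Spring plunger, an 8 mm round-ended pin; origin at its lower tip, z up. The tip is 182 mm over the bench riding on the plate's face (as at the start), 174 home in a hole (1 mm play all round), at most 188 drawn up. The spring pulls down, 2 N home, 4 N on the face; over a hole it drops in by itself if nothing rubs on the knob. More than 13 N between pin and plate spoils them.
- knob_grip (a point): Where to grip the plunger's black knob: on its axis, 59 mm above the pin's tip. The knob is 18 mm wide from 11 mm below this point to 11 mm above, with a 21 mm flange on top (6 mm thick); both are slimmer than the sleeve under it. It spins freely about its upright axis, so a grip of fixed direction can carry it round the circle.
- line (a point): Red line across the faceplate's rim, 2 mm over the rim, mid-way along its 14 mm thickness. Clockwise cranking carries it to the head's +y, 0.11 mm for each degree that the crank drags it. It starts on the +y side of the pointer.
- pointer (a point): Tip of the fixed aluminium pointer over the top of the faceplate's rim; axes as the head's. The line must end here (within 2 mm); if the lost motion was taken up the wrong way it stands 4 mm or more off although the pin is home.
- oil_can: Red oil can, 70 x 150 mm, bystander at the right; origin under its centre.
- chrome_cap: White and chrome wheel cap, 110 x 68 mm, bystander behind on the right.
- tape_measure: Yellow tape measure, 66 x 76 x 34 mm, bystander at the back.
- bolt_tin: Open grey tin, 60 x 45 mm, bystander at the back.
- tack_hammer: Small hammer, 234 mm long, bystander at the right.
- spanner_13: Bright spanner, 170 mm long, bystander at the left.
- pliers_red: Red-handled pliers, 170 mm long, bystander at the back.
- flat_cap_a: Flat grey wheel cap, 150 x 15 mm, bystander at the left.

How it is judged:
By the outcome, as a careful person would: the job done as asked, in the order asked, and still so for the second after the job is handed in, with the robot touching nothing.
It also fails if it takes over 69 s, if anything falls off the work surface, if the arm or the gripper's body presses on something with over 40 N, if the wrist force passes 120 N, or if a joint passes its speed limit or range.

### The arm

A 6-joint arm with a two-finger parallel gripper is mounted at the origin on a cart in front of the work surface, level with it; the furniture and walls round the work are solid. World frame = base frame: x ahead of the robot, y to its left, z up, the work surface at z = 0. Lengths are in m, angles in rad, forces in N, time in s.
With the tool pointing down it reaches from about 0.325 to 0.775 m from the base axis. Payload 5.5 kg.
Tool frame: the origin (TCP) lies at the very end of the fingers, on their centre line; the grasp point (between the pads) lies 19 mm behind it; z points along the fingers, y is the line along which they close (so a half turn about z gives the same grasp; the last joint's range is limited). The gripper opens to 88 mm and grips with 3 to 60 N. Pads are 20 mm wide; open, the fingers measure 115 mm over their backs; the gripper's body (75 mm by 178 mm) begins 61 mm behind the grasp point.
Start: joints at [-1.367, 0.091, 1.231, -0, 1.82, -0.057], TCP at [0.155, -0.58, 0.223] pointing down, gripper open.
Joint ranges: [-2.87, 2.87], [-0.86, 2.18], [0.17, 2.46], [-1.51, 4.65], [0.06, 2.69], [-2.65, 2.65]. Speed limits (rad/s): [2.57, 2.57, 3.01, 3.14, 3.14, 3.14].

### API

Orientations are given as [roll, pitch, yaw] about the fixed x, y, z axes, in that order (R = Rz(yaw) Ry(pitch) Rx(roll)).
In Python, from workcell import bot gives the robot as it stands. Calls block until the motion is done:
- bot.movep(position, orientation): joint-space move of the TCP to a pose.
- bot.move_linear(position, rot=None, feed=0.15): straight line of the TCP; rot=None keeps the orientation; feed is the mean speed in m/s.
- bot.goto_joints(angles): joint-space move.
- bot.set_gripper(opening, force=None): finger opening in m; force is the grip in N (None keeps the last); returns when the fingers have stopped.
- bot.pause(seconds).
- bot.ik(position, orientation): joint angles nearest the present ones, or None.
- bot.get_image(name): name is "side" or "top" or "wrist"; returns a dict with "pixels" (480x640x3 uint8, blue, green, red), "range_z" (480x640 float32, m along the optical axis (not along the pixel's ray), 0 where there is no reading), "camera_matrix" (3x3 intrinsics, pixels), "dist" ([k1, k2, p1, p2, k3] as OpenCV has them; the pictures are not rectified), "world_to_cam" (4x4, takes a point from world to camera coordinates). Camera axes: x right, y down, z forward; pixel columns grow to the right and rows downward; lengths in m; the calibration is good to about 2 mm. A picture is of the moment at which its call begins.
A pose or a line that the arm cannot do raises bot.IKError and nothing moves.
- bot.job_done(): hands the job in; it is judged then, once.
Readings, each from a call of its own:
- bot.current_clock(): time.
- bot.current_joint_pos(): joint angles.
- bot.current_joint_vel(): joint speeds.
- bot.current_effort(): joint torques, N m.
- bot.current_ee_pos(): TCP position.
- bot.current_ee_rot(): TCP orientation.
- bot.current_contact_force(): force on the tool from outside, world axes, zero at the start.
- bot.current_torque(): the same for the moment, N m.
- bot.current_gripper_width(): finger opening in m.
- bot.current_grip_force(): force on a finger pad.
Only numpy, scipy, OpenCV 4.12 (cv2) and the standard library are available. Lean on these libraries where they do the work, as an engineer would, in place of code of your own. Each camera call takes 0.05 s, during which the arm holds its last target. There are 200 camera calls.

## Working session

There is one attempt and no reset: what is moved stays moved. The work goes in short steps, each a Python script; the robot and the scene stay as the last script left them, time stands still between calls to the robot, and variables do not carry over. Pictures are saved under pics/ and viewed, at most 10 in all, crops included, and the job is handed in when it is done.

```bash
ls; mkdir -p pics; cat > h.py <<'E'
import numpy as np, cv2
from workcell import bot
def snap(n,f):
    d=bot.get_image(n); cv2.imwrite('pics/'+f,d['pixels']); np.savez('pics/'+f+'.npz',**d); return d
def pt(d,u,v,z=None,plane=None):
    K=np.array(d['camera_matrix']);T=np.linalg.inv(np.array(d['world_to_cam']))
    x,y=cv2.undistortPoints(np.array([[[u,v]]],float),K,np.array(d['dist'],float))[0,0]
    r=T[:3,:3]@np.array([x,y,1.])
    if plane is not None: return T[:3,3]+r*(plane-T[2,3])/r[2]
    z=z or d['range_z'][int(round(v)),int(round(u))]
    return T[:3,3]+r*z
def pix(d,p):
    T=np.array(d['world_to_cam']); c=T[:3,:3]@np.array(p)+T[:3,3]
    return cv2.projectPoints(c.reshape(1,3),np.zeros(3),np.zeros(3),np.array(d['camera_matrix'],float),np.array(d['dist'],float))[0].ravel()
def cloud(d):
    Z=d['range_z'];v,u=np.mgrid[:480,:640]
    n=cv2.undistortPoints(np.stack([u,v],-1).reshape(-1,1,2).astype(float),np.array(d['camera_matrix'],float),np.array(d['dist'],float)).reshape(480,640,2)
    P=np.dstack([n*Z[...,None],Z]); T=np.linalg.inv(np.array(d['world_to_cam']))
    W=P@T[:3,:3].T+T[:3,3]; W[Z<=0]=np.nan; return W
E
python3 - <<'E'
from h import *
for n in('top','side'):
    d=snap(n,n+'0.png'); print(n,np.linalg.inv(np.array(d['world_to_cam']))[:3].round(3).tolist())
print(bot.current_clock())
E
```

```text
pics
top [[-0.015, -0.998, 0.063, 0.507], [-1.0, 0.015, 0.0, -0.033], [-0.001, -0.063, -0.998, 1.41]]
side [[-0.666, 0.499, -0.555, 1.422], [0.746, 0.439, -0.501, 0.73], [-0.007, -0.747, -0.664, 1.169]]
0.1
```

View pics/top0.png

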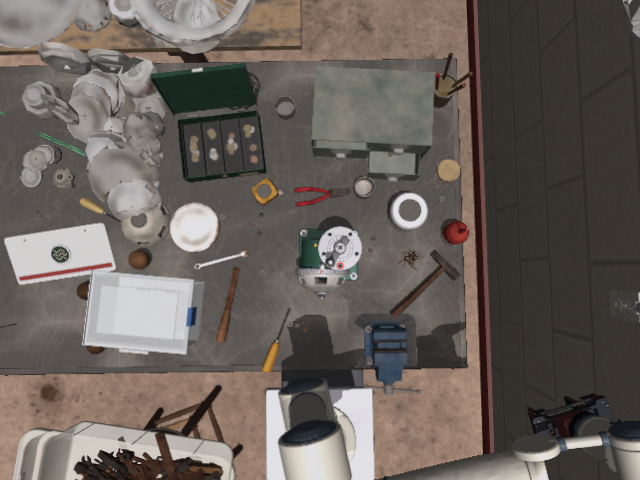

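View pics/side0.png

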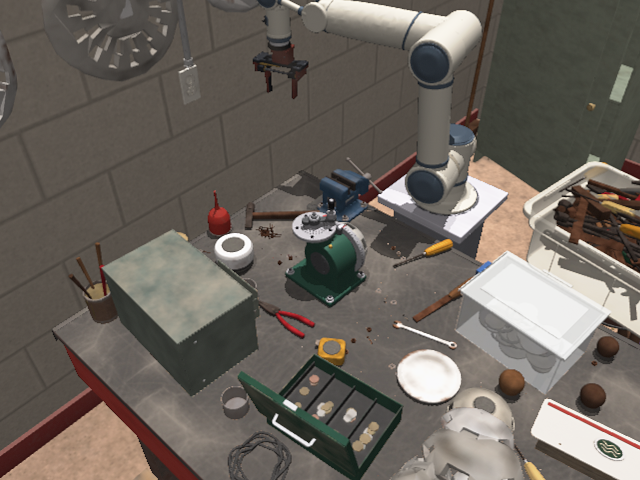

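The top view shows the head with its plate at about (340,248) and its faceplate towards the robot at (322,282). I'll zoom in there and fit the plate.

```bash
python3 - <<'E'
from h import *
d=dict(np.load('pics/top0.png.npz')); W=cloud(d)
cv2.imwrite('pics/c1.png',cv2.resize(d['pixels'][215:310,280:380],None,fx=6,fy=6,interpolation=cv2.INTER_CUBIC))
R=W[215:310,280:380]; m=(abs(R[...,2]-.182)<.006)
P=R[m]; (c,r)=cv2.minEnclosingCircle(P[:,:2].astype(np.float32)); print(len(P),c,r,np.median(P,0))
m=(R[...,2]>.225)&(R[...,2]<.30);vv,uu=np.nonzero(m)
for v,u in zip(vv,uu): print(u+280,v+215,R[v,u].round(3))
p=pt(d,340,266,plane=.182);print('redring',p, pt(d,340,248,plane=.182))
E
```

```text
1185 (0.5534177422523499, -0.060767244547605515) 0.06427644938230515 [ 0.56149309 -0.06799583  0.181859  ]
340 246 [ 0.563 -0.066  0.226]
340 249 [ 0.555 -0.066  0.226]
328 259 [ 0.529 -0.035  0.255]
329 259 [ 0.529 -0.037  0.259]
330 259 [ 0.529 -0.04   0.255]
331 259 [ 0.529 -0.042  0.261]
332 259 [ 0.529 -0.045  0.254]
327 260 [ 0.527 -0.032  0.256]
328 260 [ 0.527 -0.035  0.258]
329 260 [ 0.527 -0.037  0.256]
330 260 [ 0.527 -0.04   0.26 ]
331 260 [ 0.527 -0.042  0.259]
332 260 [ 0.527 -0.045  0.253]
333 260 [ 0.527 -0.047  0.256]
326 261 [ 0.525 -0.03   0.257]
327 261 [ 0.525 -0.032  0.258]
328 261 [ 0.524 -0.035  0.261]
329 261 [ 0.524 -0.037  0.255]
330 261 [ 0.524 -0.04   0.254]
331 261 [ 0.524 -0.042  0.256]
332 261 [ 0.524 -0.045  0.257]
333 261 [ 0.524 -0.047  0.258]
326 262 [ 0.522 -0.03   0.258]
327 262 [ 0.522 -0.032  0.258]
328 262 [ 0.522 -0.035  0.254]
329 262 [ 0.522 -0.037  0.256]
330 262 [ 0.522 -0.04   0.259]
331 262 [ 0.522 -0.042  0.261]
332 262 [ 0.522 -0.045  0.259]
333 262 [ 0.522 -0.047  0.256]
326 263 [ 0.52  -0.03   0.258]
327 263 [ 0.52  -0.032  0.257]
328 263 [ 0.52  -0.035  0.258]
329 263 [ 0.52  -0.037  0.254]
330 263 [ 0.519 -0.04   0.258]
331 263 [ 0.519 -0.042  0.254]
332 263 [ 0.519 -0.045  0.258]
333 263 [ 0.519 -0.047  0.256]
326 264 [ 0.517 -0.03   0.252]
327 264 [ 0.517 -0.032  0.258]
328 264 [ 0.517 -0.035  0.259]
329 264 [ 0.517 -0.037  0.258]
330 264 [ 0.517 -0.04   0.261]
331 264 [ 0.517 -0.042  0.255]
332 264 [ 0.517 -0.045  0.255]
333 264 [ 0.517 -0.047  0.256]
327 265 [ 0.515 -0.032  0.258]
328 265 [ 0.515 -0.035  0.257]
329 265 [ 0.515 -0.037  0.258]
330 265 [ 0.514 -0.039  0.26 ]
331 265 [ 0.514 -0.042  0.256]
332 265 [ 0.514 -0.044  0.258]
329 266 [ 0.512 -0.037  0.255]
330 266 [ 0.512 -0.039  0.259]
331 266 [ 0.512 -0.042  0.257]
redring [ 0.51198645 -0.06627633  0.182     ] [ 0.55953729 -0.06707951  0.182     ]
```

View pics/c1.png

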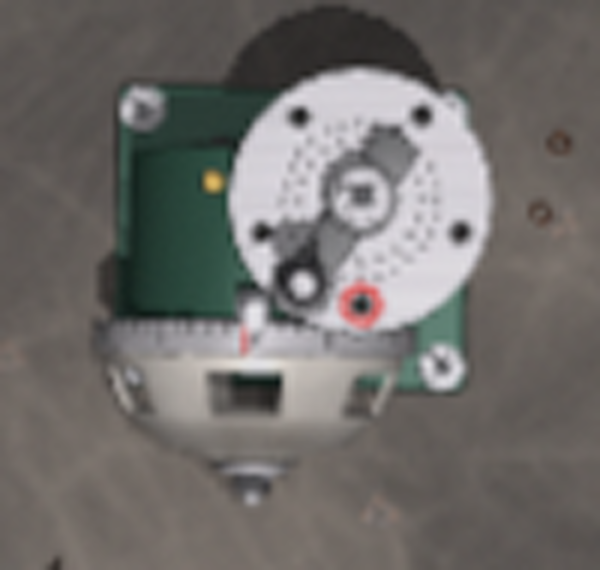

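The crop shows the plate centre near (340,248), the red-ringed hole at (340,266) and the knob at (330,262), which is about 37° clockwise. The red line is at (321,272) and the pointer at (322,267). The knob's measured radius (48 mm) and top height (258 mm) match what was given, so I'll move above it and look from close by.

```bash
python3 - <<'E'
from h import *
p=bot.current_ee_pos();print(bot.current_ee_rot())
bot.move_linear([p[0],p[1],.36],feed=.3)
best=None
for yaw in(0,np.pi):
    q=bot.ik([.522,-.039,.34],[np.pi,0,yaw]); print(yaw,q)
    q2=bot.ik([.56,-.12,.34],[np.pi,0,yaw]);print(q2)
E
```

```text
[-3.13983460e+00 -8.58890792e-05  2.60814966e-01]
0 [-1.39572920e-01 -5.74595948e-02  1.17001935e+00 -4.44089210e-16
  2.02903290e+00  1.43122341e+00]
[-2.70494836e-01  7.54523627e-02  1.03628854e+00 -4.44089210e-16
  2.02985175e+00  1.30030149e+00]
3.141592653589793 [-0.13957292 -0.05745959  1.17001935  0.          2.0290329  -1.71036925]
[-0.27049484  0.07545236  1.03628854  0.          2.02985175 -1.84129116]
```

```bash
python3 - <<'E'
from h import *
bot.movep([.53,-.04,.36],[np.pi,0,0])
d=snap('wrist','w1.png'); print(np.linalg.inv(np.array(d['world_to_cam'])).round(3).tolist(),bot.current_clock())
for p in([.5595,-.067,.182],[.512,-.066,.182],[.522,-.039,.258]):print(pix(d,p))
E
```

```text
[[-0.002, -0.964, -0.264, 0.604], [-1.0, 0.003, -0.001, -0.04], [0.002, 0.264, -0.964, 0.523], [0.0, 0.0, 0.0, 1.0]] 3.1
[344.23594825 189.22675232]
[342.28226466 238.72043296]
[313.90719073 252.15474379]
```

View pics/w1.png

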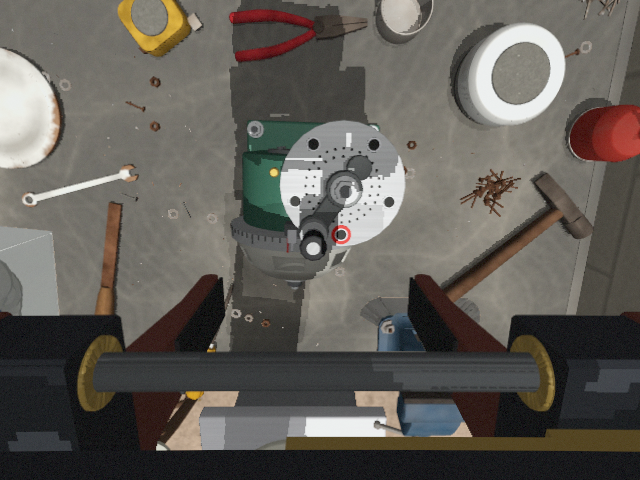

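The wrist view shows the plate centre near (344,189), the red ring at (341,235), the knob top at (313,248) and the line and pointer near (288,240). I'll refine these from the holes and the red ring.

```bash
python3 - <<'E'
from h import *
d=dict(np.load('pics/w1.png.npz')); I=d['pixels'].astype(int)
m=(I[...,2]>I[...,1]+70)&(I[...,2]>I[...,0]+70)
v,u=np.nonzero(m[220:250,325:358]); u=u+325;v=v+220
rc=((u.min()+u.max())/2,(v.min()+v.max())/2); print('red',rc,len(u))
g=I.sum(2); H=[]
for a,b in((313,144),(374,144),(389,202),(295,202),(341,235)):
    w=np.clip(250-g[b-8:b+9,a-8:a+9],0,None).astype(float); vv,uu=np.mgrid[b-8:b+9,a-8:a+9]
    c=((w*uu).sum()/w.sum(),(w*vv).sum()/w.sum()); H.append(pt(d,*c,plane=.182)[:2]); print(np.round(c,1),H[-1].round(4))
H=np.array(H)
from scipy.optimize import least_squares
s=least_squares(lambda p:np.r_[np.hypot(H[:,0]-p[0],H[:,1]-p[1])-.046],[.56,-.067]); c=s.x;print('c',c,s.fun)
print('ring',pt(d,*rc,plane=.182))
for h in H: print(np.degrees(np.arctan2(h[1]-c[1],-(h[0]-c[0]))).round(1))
W=cloud(d);R=W[225:275,285:340];k=(R[...,2]>.25)&(R[...,2]<.265); P=R[k]; print('knob',len(P),(P.min(0)+P.max(0))/2,np.median(P,0))
k=m[225:260,275:300];v,u=np.nonzero(k);print('line px',np.c_[u+275,v+225].tolist())
cv2.imwrite('pics/c2.png',cv2.resize(d['pixels'][215:275,250:350],None,fx=8,fy=8,interpolation=cv2.INTER_CUBIC))
E
```

```text
red (np.float64(341.0), np.float64(234.0)) 149
[313.1 143.7] [ 0.6003 -0.0383]
[373.6 144.3] [ 0.5997 -0.0926]
[389.  201.5] [ 0.5479 -0.1091]
[295.4 201. ] [ 0.5486 -0.0215]
[336.3 234. ] [ 0.5167 -0.0602]
c [ 0.5626724  -0.06530288] [ 3.27119440e-04  6.85199981e-06  2.07991116e-04 -1.33648808e-05
  2.10059370e-04]
ring [ 0.51668562 -0.0646922   0.182     ]
144.3
-143.6
-71.3
72.2
6.3
knob 571 [ 0.52574087 -0.03795888  0.25698324] [ 0.52624481 -0.0383      0.25835481]
line px [[287, 251]]
```

View pics/c2.png

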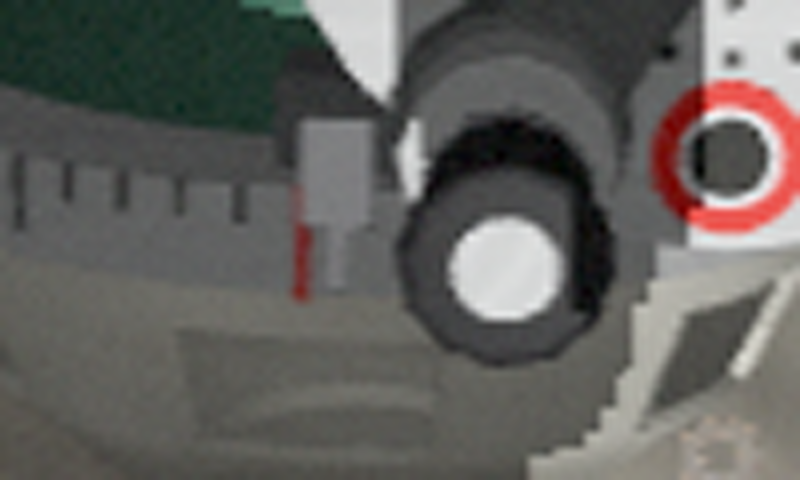

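The c2 crop shows the line about 4.5 px (4 mm) on the +y side of the pointer. The hole sits at about 0.5°, with the centre at (0.5627, -0.0653) and the plunger at 36.4°. All of this agrees with the sizes given. Next I'll grip, draw up and take the first arc steps.

```bash
cat >> h.py <<'E'
C=np.array([.5627,-.0653]); RAD=.046
def at(a): a=np.radians(a); return C+RAD*np.array([-np.cos(a),np.sin(a)])
def F(): return np.round(bot.current_contact_force(),1)
def polar(a):
    f=bot.current_contact_force();a=np.radians(a);r=np.array([-np.cos(a),np.sin(a)]);t=np.array([np.sin(a),np.cos(a)])
    return np.round([f[:2]@r,f[:2]@t,f[2]],1)   # radial out, clockwise, up
E
python3 - <<'E'
from h import *
k=np.array([.5257,-.038]); print(at(36.4))
bot.set_gripper(.044)
bot.move_linear([*k,.26],feed=.2); print(F())
bot.move_linear([*k,.2225],feed=.06); print(F())
bot.set_gripper(0,15); print('w',bot.current_gripper_width(),F())
bot.move_linear([*k,.2275],feed=.02); print('up',F(),bot.current_gripper_width())
for a in (33,29,25): bot.move_linear([*at(a),.2275],feed=.03); print(a,polar(a))
print(bot.current_clock())
W=cloud(bot.get_image('top'));R=W[240:290,310:360];P=R[(R[...,2]>.25)&(R[...,2]<.28)];print(len(P),P[:,2].max() if len(P) else 0)
E
```

```text
[ 0.52567489 -0.03800273]
[ 0.5  0.6 -0.1]
[-0.1 -0.7  0.9]
w 0.01988908161788285 [ 0.4 -1.6  0.8]
up [ 0.9 -1.  -4.8] 0.020169288292333377
33 [-2.1 -0.1 -5.4]
29 [-1.  -0.2 -4.9]
25 [-2.7 -0.3 -5.2]
7.025
0 0
```

```bash
python3 - <<'E'
from h import *
for a in range(17,-80,-8): bot.move_linear([*at(a),.2275],feed=.04); print(a,polar(a))
d=snap('wrist','w2.png'); snap('top','t2.png'); print(bot.current_clock(),bot.current_gripper_width())
p=pix(d,[.51,-.022,.172]);print(p)
T=dict(np.load('pics/t2.png.npz'))['pixels']
u,v=map(int,p)
A=d['pixels'][max(0,v-30):v+30,max(0,u-35):u+35]; A=cv2.resize(A,(560,480) if 0 else None,fx=6,fy=6,interpolation=cv2.INTER_CUBIC)
B=cv2.resize(T[248:288,295:350],None,fx=7,fy=7,interpolation=cv2.INTER_CUBIC)
h=max(len(A),len(B));g=lambda X:cv2.copyMakeBorder(X,0,h-len(X),0,5,cv2.BORDER_CONSTANT)
O=np.hstack([g(A),g(B)]);print(O.shape);cv2.imwrite('pics/c3.png',O)
E
```

```text
17 [-1.3  0.3 -5.4]
9 [-2.1  0.3 -4.1]
1 [-2.4  0.2 -5.7]
-7 [-2.  -0.4 -5.1]
-15 [-3.2  1.5 -5. ]
-23 [-3.   1.2 -5.2]
-31 [-3.2  1.6 -5.3]
-39 [-2.9  1.5 -4.8]
-47 [-3.   0.5 -5.3]
-55 [-3.9  1.5 -5.3]
-63 [-3.3  0.5 -5.1]
-71 [-3.6  0.6 -4.4]
-79 [-2.8  1.3 -4.5]
11.1833 0.02025426427072244
[181.53715386 325.71040898]
(360, 815, 3)
```

View pics/c3.png

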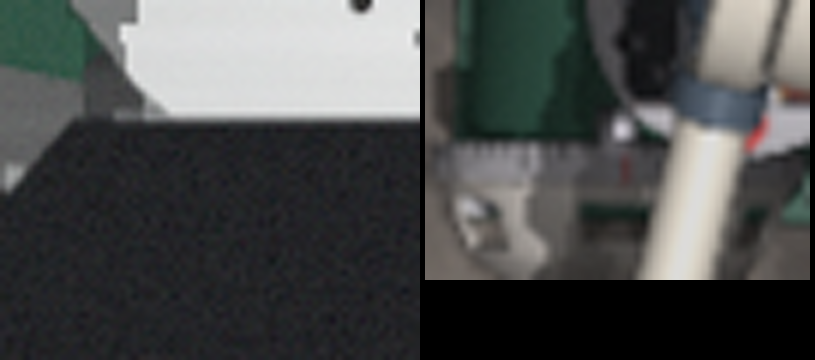

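The line has moved about 3 px (7–8 mm), so it now stands about 3.5 mm on the far (-y) side of the pointer. I'll come back clockwise with the pin drawn up, stop short of the hole and ease the pin down onto the face.

```bash
python3 - <<'E'
from h import *
for a in (*range(-71,-6,8),-6): bot.move_linear([*at(a),.2275],feed=.04); print(a,polar(a))
bot.move_linear([*at(-6),.2226],feed=.01); print('down',polar(-6))
bot.set_gripper(.026); bot.pause(.2); print('open',polar(-6),bot.current_gripper_width(),bot.current_clock())
w=snap('wrist','w3.png'); s=snap('side','s3.png')
for d in (w,s): print(pix(d,[*at(-6),.258]))
u,v=map(int,pix(s,[*at(-6),.25]))
A=w['pixels'][200:480,170:470]; B=cv2.resize(s['pixels'][v-40:v+40,u-40:u+40],None,fx=5,fy=5,interpolation=cv2.INTER_CUBIC)
h=400;g=lambda X:cv2.copyMakeBorder(X,0,h-len(X),0,5,cv2.BORDER_CONSTANT)
cv2.imwrite('pics/c4.png',np.hstack([g(A),g(B)]))
E
```

```text
-71 [-2.6 -0.1 -5.1]
-63 [-2.1  1.1 -5.9]
-55 [-3.7 -0.1 -5.2]
-47 [-3.4  0.4 -5.6]
-39 [-3.6  0.7 -5. ]
-31 [-2.3  0.4 -4.7]
-23 [-3.3 -1.5 -4.8]
-15 [-2.4 -0.9 -4.9]
-7 [-1.7 -1.6 -5.4]
-6 [-3.5 -1.2 -5.2]
down [-1.9 -2.3 -2.8]
open [ 0.1 -0.1  0.3] 0.026125706582133937 15.3917
[317.35675657 336.64763304]
[323.98194932 193.67104146]
```

View pics/c4.png

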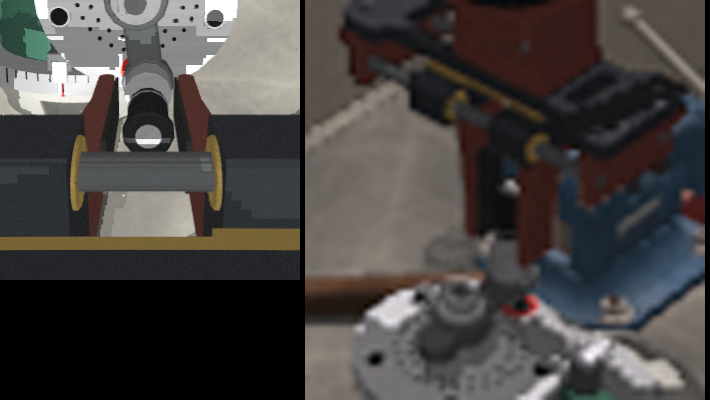

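The wrist picture shows the knob free between the open fingers at (318,336), and the line at (232,290) almost under the pointer. The pin is on the plate just short of the hole. I'll now step clockwise, opening the fingers after each step and checking the knob's height.

```bash
cat >> h.py <<'E'
def knob(a):
    d=bot.get_image('wrist'); W=cloud(d); D=np.hypot(W[...,0]-at(a)[0],W[...,1]-at(a)[1])
    P=W[(D<.006)&(W[...,2]<.268)&(W[...,2]>.235)]; return (np.round(np.median(P,0),4),len(P)) if len(P) else (np.array([0,0,9.]),0)
E
python3 - <<'E'
from h import *
k=knob(-6); z0=k[0][2]; print(k)
for a in (-5,-4,-3,-2,-1,0):
    bot.set_gripper(0,5); g=polar(a)
    bot.move_linear([*at(a),.2226],feed=.01); f=polar(a)
    bot.set_gripper(.026); bot.pause(.25)
    k=knob(a); print(a,g,f,k,bot.current_clock())
    if abs(f[1])>8 or k[0][2]<z0-.004: break
E
```

```text
(array([ 0.5173, -0.07  ,  0.2587]), 673)
-5 [ 0.3 -1.7  0.1] [-0.2 -2.6 -0.4] (array([ 0.5171, -0.0692,  0.2587]), 673) 16.6917
-4 [-0.2 -2.5  0.4] [ 0.1 -4.3 -0.4] (array([ 0.5171, -0.0686,  0.2586]), 663) 17.8333
-3 [ 0.7 -2.4  0.7] [-0.2 -2.3 -2.5] (array([ 0.517 , -0.0676,  0.2578]), 666) 18.975
-2 [ 0.3 -0.3  0.9] [ 0.3 -1.4 -2.4] (array([ 0.517 , -0.0669,  0.2513]), 616) 20.125
```

The knob dropped about 7.5 mm at -2°. I'll open wide, withdraw straight up and check.

```bash
python3 - <<'E'
from h import *
bot.set_gripper(.05); p=bot.current_ee_pos()
bot.move_linear([p[0],p[1],.30],feed=.08); bot.move_linear([.53,-.03,.36],feed=.15); bot.pause(.2); print(F())
d=snap('wrist','w5.png'); W=cloud(d)
for a in(-2,0): print(knob(a))
R=W[200:270,280:400]; P=R[(R[...,2]>.242)&(R[...,2]<.27)];print(len(P),np.median(P,0),np.percentile(P[:,2],[10,50,90]),bot.current_clock())
u,v=map(int,pix(d,[.516,-.03,.18]));print(u,v)
cv2.imwrite('pics/c5.png',cv2.resize(d['pixels'][v-40:v+30,u-45:u+55],None,fx=7,fy=7,interpolation=cv2.INTER_CUBIC))
E
```

```text
[-0.1 -0.3 -0.1]
(array([ 0.5167, -0.0668,  0.2514]), 180)
(array([ 0.517 , -0.065 ,  0.2514]), 177)
545 [ 0.51786157 -0.06493238  0.25109263] [0.2497957  0.25109263 0.25208084] 22.8
315 233
```

View pics/c5.png

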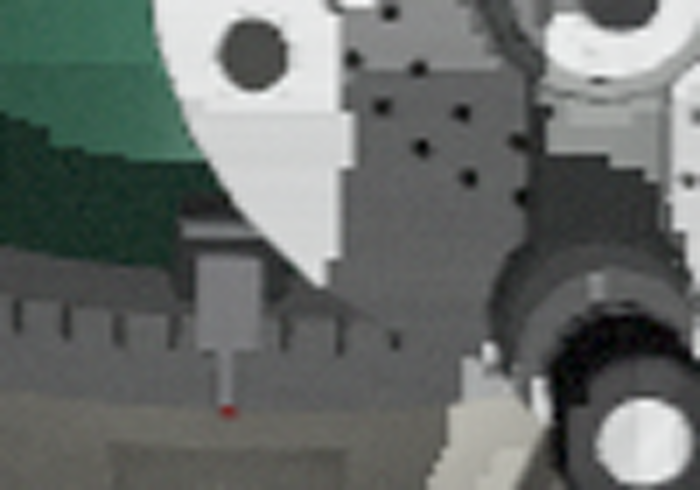

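The line stands right at the pointer (both at crop x≈228). As a last check on depth, I'll measure the drop against the fixed plate and sleeve heights.

```bash
python3 - <<'E'
from h import *
top=bot.get_image('top')
def hs(d,k):
    W=cloud(d); f=lambda c,r,lo,hi:(lambda P:(len(P),round(float(P[:,2].mean()),4)))(W[(np.hypot(W[...,0]-c[0],W[...,1]-c[1])<r)&(W[...,2]>lo)&(W[...,2]<hi)])
    return 'knob',f(k,.009,.243,.268),'plate',f(C,.056,.177,.188),'nut',f(C,.008,.219,.23)
L=lambda n:dict(np.load('pics/'+n+'.png.npz'))
print(hs(L('w1'),at(36.4)));print(hs(L('w5'),at(.5)));print(hs(L('top0'),at(36.4)));print(hs(top,at(.5)))
print(bot.current_clock())
E
```

```text
('knob', (462, 0.2577), 'plate', (9132, 0.1831), 'nut', (243, 0.2217))
('knob', (404, 0.2513), 'plate', (9267, 0.1831), 'nut', (250, 0.2216))
('knob', (31, 0.2573), 'plate', (1052, 0.1819), 'nut', (14, 0.222))
('knob', (0, nan), 'plate', (3, 0.1827), 'nut', (0, nan))
22.85<stdin>:4: RuntimeWarning: Mean of empty slice.
  ret = ret.dtype.type(ret / rcount)
```

The height is close to home (250 mm expected) but within depth noise, and there is plenty of time. I'll feel the knob's top lightly with closed fingertips to be sure.

```bash
python3 - <<'E'
from h import *
k=at(.5); bot.set_gripper(0,5)
bot.move_linear([*k,.285],feed=.12); bot.move_linear([*k,.2540],feed=.03); bot.pause(.15)
z=.2540
print(F())
while z>.2488:
    z-=.0004; bot.move_linear([*k,z],feed=.01); f=F(); print(round(z,4),f[2],end='; ')
    if f[2]>2: break
print(bot.current_ee_pos())
bot.move_linear([*k,.30],feed=.1); bot.move_linear([.53,-.03,.36],feed=.15); bot.pause(.2)
print(F(),knob(.5),bot.current_clock())
E
```

```text
[ 0.2 -0.7  0.2]
0.2536 -0.2; 0.2532 -0.2; 0.2528 -0.9; 0.2524 0.3; 0.252 0.5; 0.2516 -0.6; 0.2512 0.1; 0.2508 0.4; 0.2504 0.0; 0.25 0.9; 0.2496 3.9; [ 0.51674538 -0.06491893  0.2500958 ]
[ 0.3 -0.3 -0.2] (array([ 0.5168, -0.065 ,  0.2513]), 179) 30.175
```

The fingertips met the knob's top at 250 mm, so the pin is home and the line is at the pointer. I'm handing the job in.

```bash
python3 -c "
from workcell import bot
print(bot.job_done())"
```

```text
the job is handed in; nothing more can be done
None
```

The plunger is home in the red-ringed hole (knob top felt at 250 mm, as it should be) and the play was taken up clockwise; the red line stands at the pointer, and I handed the job in at about 30 s with the robot clear of everything.

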